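Clamp a wire coil in the ring-cutting jig

ROBOT

A 6-joint arm with a two-finger parallel gripper is mounted at the origin on the work surface. World frame = base frame: x ahead of the robot, y to its left, z up, the work surface at z = 0. Lengths are in m, angles in rad, forces in N, time in s.
With the tool pointing down it reaches from about 0.35 to 0.975 m from the base axis. Payload 4.9 kg.
Tool frame: the origin (TCP) lies between the finger pads; the fingertips stand ctrl.tips_ahead ahead of it and the grasp point (between the pads) lies 3 mm ahead of it (ctrl.tips_ahead is the distance from the TCP to the fingertips, in m); z points along the fingers, y is the line along which they close (so a half turn about z gives the same grasp; the last joint's range is limited). The gripper opens to 85 mm and grips with 20 to 120 N. Pads are 22 mm wide; open, the fingers measure 114 mm over their backs; the gripper's body (76 mm by 85 mm) begins 54 mm behind the grasp point. The pads swing forward as they close: fully open they stand 13 mm farther back than shut.
Start: joints at [1.111, 0.053, 1.613, -0, 1.476, -0.119], TCP at [0.209, 0.589, 0.253] pointing down, gripper open.
Joint ranges: [-3.01, 3.01], [-1.01, 2.22], [0.06, 2.58], [-1.02, 4.17], [0.09, 2.62], [-3.14, 3.14]. Speed limits (rad/s): [2.57, 2.57, 3.14, 3.14, 3.14, 3.14].

INTERFACE

Orientations are given as a rotation vector (axis times angle).
In Python, from bench import sensors, vision, order, ctrl gives the robot as it stands.
- The arm moves only by the tool drive_tool, never from a script. Its argument "moves" is a list of rows, each an object of numbers: "dx", "dy", "dz": the shift along the world's x, y, z normalised to -1 to 1, where 1 is 10 cm; "wx", "wy", "wz": the turn, a rotation vector about the world's x, y, z normalised to -1 to 1, where 1 is pi rad. In form: [{"dx": .., "dy": .., "dz": .., "wx": .., "wy": .., "wz": ..}, ...]. A call has 1 to 12 rows; each row shifts and turns the commanded pose from where the row before left it; what a row does not reach is not made up. A row lasts 1/10 s, in which the tool goes at most 50 mm and 8.59 degrees, less where a joint would pass 70% of its speed; a pose out of reach is approached as far as the arm can. A call with a number of a shift or a turn outside -1 to 1 is refused whole. A call with a gripper value outside its range is refused whole. "claw" is the finger opening in mm, from 0 to 85.4, set as the call begins (left out, the last holds). The fingers move at their own pace and stop on an object; "force" is the grip in N (left out, the last holds). Time passes only in rows, so rows that do not move let the fingers close. It gives the time, the measured TCP pose, the force, the opening and the grip force at its end, in the units of the state.
- sensors.state(): the state, without advancing time (a new reading comes with each control period).
- vision.get_image(name): name is "side" or "top" or "wrist"; returns the picture (420x560x3 uint8, red, green, blue); there is no depth.
- vision.get_calibration(name): a dict with "fx", "fy", "cx", "cy" (pixels), "rvec" (rotation vector, rad) and "tvec" (3), from world to camera coordinates, as OpenCV has them. Camera axes: x right, y down, z forward; pixel columns grow to the right and rows downward; lengths in m; the calibration is good to about 2 mm. A picture is of the moment at which its call begins: read the wrist's pose just before it. get_calibration takes no time and is no camera call; for the wrist camera it gives the pose at the moment of the call.
- order.hand_in(): hands the job in; it is judged then, once.
The state is a dict: "time_s": time; "joint_positions": joint angles; "qd": joint speeds; "joint_torque": joint torques, N m; "position": TCP position; "orientation": TCP orientation; "force": force on the tool from outside, world axes, zero at the start; "ft_torque": the same for the moment, N m; "gripper_width": finger opening in m; "grip_force": force on a finger pad.
Only numpy, scipy, OpenCV 4.12 (cv2) and the standard library are available. Lean on these libraries where they do the work, as an engineer would, in place of code of your own. Each camera call takes 0.05 s, during which the arm holds its last target. There are 200 camera calls.

TASK

Take the long brass coil from the wooden rack and lay it in the two saddles of the green cutting jig. Then turn the jig's star wheel clockwise by pushing its spokes one after another until the pusher holds the coil firmly against the end stop: stop as soon as the wheel clearly turns harder than before and do not overtighten, as that would crush the coil. Move the pusher only by way of the wheel, leave everything else where it is, and let go of everything at the end.

Things in the scene. Friction and masses are not known exactly. Their poses are not given: they have to be found in the camera images.
- coil_center (a point): Centre of the long brass coil: yellow wire wound tight on a mandrel, a rigid round bar 16 mm thick (17 over the turns), 120 mm long, 0.13 kg. The point's y axis runs along it; it may roll about it. At the start it lies level in one of the rack's three places, its axis 40 mm above the table.
- rack: Wooden rack, base 170 by 100 mm, 12 mm thick; origin under its centre. Three coils lie along its y axis, 60 mm apart in x, each in two V-saddles 10 mm thick, 35 mm either side of the coil's middle. Between the saddles there is 60 mm of room along the coil for the fingers, and 28 mm from the coil's axis down to the base. Fixed.
- jig: Green ring-cutting jig, base plate 85 by 345 mm, 12 mm thick, fixed. Its y axis runs along it from the end stop (-y end), over the cradle and the pusher, to the gear housing (60 by 70 mm, top 57 mm above the table) that carries the star wheel. The brass end stop is screwed in or out differently each time and is not measured; it does not yield under load.
- cradle (a point): Middle of the jig's cradle, on the axis of a seated coil, 45 mm above the table, axes as the jig's. V-saddles (10 mm thick, mouth 24 mm wide) stand 35 mm either side in y; between them is 60 mm of room for fingers, 33 mm deep below the axis. The stop's face is 68 to 76 mm away towards -y. A coil laid with its middle here clears stop and pusher.
- wheel_center (a point): Star wheel's centre, on its upright axis at mid-height of the spokes, 85 mm above the table, 160 mm from the cradle point along the jig's +y. Five level round steel spokes, 10 mm thick, 72 degrees apart, end in red balls 22 mm wide, centred 70 mm from the axis and level with the spokes; hub radius 26 mm. The point's axes are the jig's and do not turn with the wheel.
- star_wheel (a joint): Turn of the star wheel (rad), growing clockwise from above; starts at 0 to 0.9, ends at 4.6. At value q one spoke points along the jig's +x turned clockwise by q. 1 rad moves the pusher 10 mm towards the stop. A constant drag of 0.5 N m (7 N pushed squarely at a ball) keeps it where it is left, clamped or not.
- pusher: Steel pusher, face 26 mm square on a stiff rubber buffer (15 N per mm); origin at the middle of the unloaded face, 43 mm high, 80 mm from the cradle point along +y at wheel 0. Clamping adds 0.01 N m at the wheel per N on the coil: a square push of 10 to 12 N at a ball clamps with 20 to 34 N, which is right; 14 N crushes the coil. The push rises from 7 to 11 N within about 0.2 rad.
- coil: The same brass coil; origin on its lower side as first laid, 8 mm from the axis, half-way along.
- copper_coil: Copper-red coil 16 mm thick, 100 mm long, in the rack: to be left there. Origin on its underside.
- steel_coil: Silver coil 16 mm thick, 100 mm long, in the rack: to be left there. Origin on its underside.
- bowl: Copper bowl, 100 mm wide, 35 mm high, bystander. Origin under its centre.
- jar: Amber jar, 60 mm wide, 75 mm high, bystander. Origin under its centre.
- hammer: Hammer lying on the table, bystander.
- tweezers: Steel tweezers 170 mm long lying on the table, bystander.
- torch: Hand torch lying on a small plate, 175 mm long, 50 mm high, bystander.
There are look-alikes about, which are no part of the job. Leave any blue or pink look-alike of the coil alone.

How it is judged:
By the outcome, as a careful person would: the job done as asked, in the order asked, and still so for the second after the job is handed in, with the robot touching nothing.
It also fails if it takes over 72 s, if anything falls off the work surface, if the arm or the gripper's body presses on something with over 40 N, if the wrist force passes 120 N, or if a joint passes its speed limit or range.

## Working session

There is one attempt and no reset: what is moved stays moved. The work goes in short steps, Python scripts to look and compute and a tool call to move; the robot and the scene stay as the last step left them, time stands still between calls to the robot, and variables do not carry over. Pictures are saved under pics/ and viewed, at most 10 in all, crops included, and the job is handed in when it is done.

Besides the shell and the picture viewer there is one more tool, called after "Call:" by a JSON object that holds its "name" and its "arguments". drive_tool: Moves the arm, as the interface text tells. Scaled input: -1 to 1 covers 10 cm each way for a shift and pi rad each way for a turn. Its arguments: {"type":"object","properties":{"moves":{"type":"array"},"claw":{"type":"number"},"force":{"type":"number"}},"required":["moves"]}

```bash
mkdir -p pics; ls
cat > h.py <<'E'
import numpy as np, cv2
from bench import sensors, vision, order, ctrl
def cal(n):
    c=vision.get_calibration(n);R=cv2.Rodrigues(np.array(c['rvec'],float))[0];t=np.array(c['tvec'],float).ravel()
    K=np.array([[c['fx'],0,c['cx']],[0,c['fy'],c['cy']],[0,0,1.]]);return K,R,t
def ray(n,u,v,z,C=None):
    K,R,t=C or cal(n);o=-R.T@t;d=R.T@np.linalg.inv(K)@np.array([u,v,1.]);return o+d*(z-o[2])/d[2]
def proj(n,p,C=None):
    K,R,t=C or cal(n);q=K@(R@np.array(p)+t);return q[:2]/q[2]
E
python3 - <<'E'
from h import *
a=vision.get_image('top');b=vision.get_image('side')
np.save('top.npy',a);np.save('side.npy',b)
cv2.imwrite('pics/top.png',cv2.resize(a[...,::-1],(800,600)));cv2.imwrite('pics/side.png',cv2.resize(b[...,::-1],(800,600)))
print(sensors.state(),ctrl.tips_ahead)
for n in('top','side'):
    K,R,t=cal(n);print(n,-R.T@t,R)
E
```

```text
pics
{'time_s': 0.1, 'joint_positions': array([ 1.11102173e+00,  5.33216197e-02,  1.61415949e+00,  2.57077968e-05,
        1.47603859e+00, -1.18981540e-01]), 'qd': array([-2.61496148e-04, -2.31828071e-03, -3.52150079e-03, -7.70231869e-05,
       -1.65241935e-04,  1.01971890e-03]), 'joint_torque': array([ 2.31330077e-04, -3.94896019e+01, -3.71366465e+01, -4.25569681e-05,
        3.83767619e-03,  2.36278095e-05]), 'position': array([0.20864107, 0.58858163, 0.25216518]), 'orientation': array([-5.32635931e-01, -3.09552680e+00,  2.88914151e-03]), 'force': array([-0.18152197,  0.28015603, -0.20218441]), 'ft_torque': array([0.01148242, 0.02404672, 0.00369319]), 'grip_force': 0.0, 'gripper_width': 0.08581188636127578} 0.022
top [0.39701031 0.00231105 1.19872957] [[-9.44348012e-03 -9.99955208e-01 -6.34486372e-04]
 [-9.90852267e-01  9.44293138e-03 -1.34620264e-01]
 [ 1.34620225e-01 -6.42601526e-04 -9.90897059e-01]]
side [ 0.47750827 -0.7755987   0.96245732] [[ 0.99764954 -0.06850828  0.00141518]
 [-0.05012073 -0.74365316 -0.66668425]
 [ 0.04672579  0.66504631 -0.74533892]]
```

View pics/top.png

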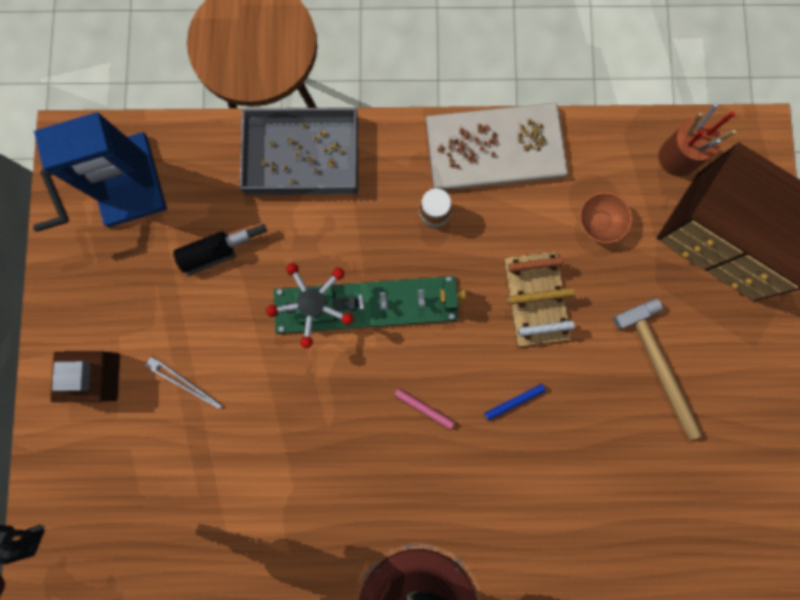

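View pics/side.png

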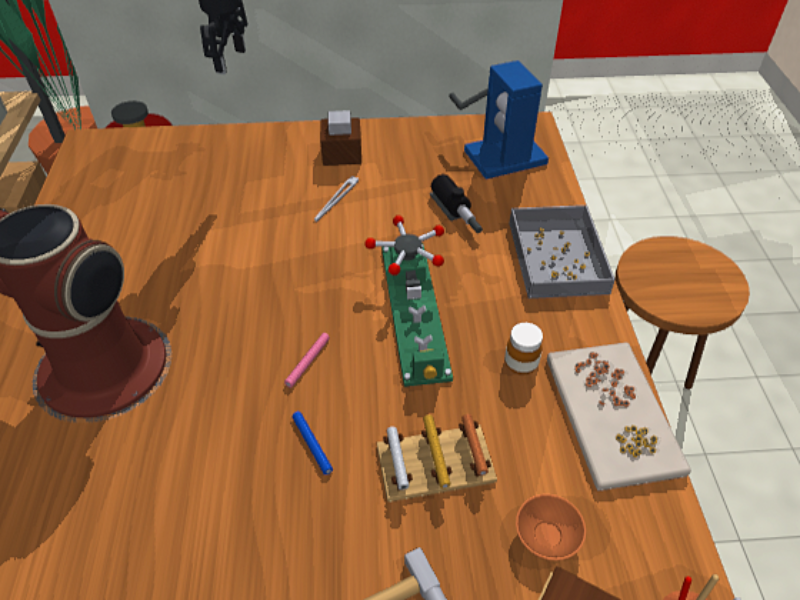

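The top view (800x600) shows these candidates for the coil:
- copper (536,265)
- yellow/brass (541,297)
- silver (546,328)
- pink (426,409)
- blue (515,402)

The yellow one in the middle place of the rack is the brass coil. The star wheel is at (312,303) and the jig runs right to the stop at (445,297).

```bash
cat > m.py <<'E'
from h import *
from scipy.optimize import least_squares
def comps(m,lo=8):
    n,l,s,c=cv2.connectedComponentsWithStats(m.astype(np.uint8));return [(s[i,4],c[i],l==i) for i in range(1,n) if s[i,4]>=lo]
def measure():
  out={}
  for n in('top','side'):
    im=np.load(n+'.npy');h=cv2.cvtColor(im,cv2.COLOR_RGB2HSV).astype(int);H,S,V=h[...,0],h[...,1],h[...,2];C=cal(n)
    yy,xx=np.mgrid[:420,:560]
    win=((xx>180)&(xx<255)&(yy>180)&(yy<250)) if n=='top' else ((xx>250)&(xx<315)&(yy>145)&(yy<195))
    red=((H<5)|(H>175))&(S>200)&(V>90)&win
    P=np.array([ray(n,*c,.085,C)[:2] for a,c,_ in comps(red)])
    print(n,'balls',[(a,c.round(1)) for a,c,_ in comps(red)])
    f=least_squares(lambda x:np.hypot(P[:,0]-x[0],P[:,1]-x[1])-.07,P.mean(0)).x
    an=np.degrees(np.arctan2(P[:,1]-f[1],P[:,0]-f[0]));print(' wheel',f,np.sort(an),np.hypot(*(P-f).T))
    win=((xx>350)&(xx<408)&(yy>195)&(yy<220)) if n=='top' else ((xx>290)&(xx<318)&(yy>285)&(yy<345))
    yel=(H>18)&(H<30)&(S>195)&win
    a,c,m=max(comps(yel),key=lambda q:q[0]);r=cv2.minAreaRect(np.argwhere(m)[:,::-1].astype(np.float32))
    bp=cv2.boxPoints(r);o=np.argsort(np.linalg.norm(bp-bp[0],axis=1));e1=(bp[0]+bp[o[1]])/2;e2=(bp[o[2]]+bp[o[3]])/2
    A,B=[ray(n,*e,.042,C) for e in(e1,e2)];print(' coil',a,r,(A+B)/2,np.degrees(np.arctan2(*(B-A)[1::-1])),np.linalg.norm(A-B))
    win=((xx>185)&(xx<330)&(yy>185)&(yy<240)) if n=='top' else ((xx>260)&(xx<325)&(yy>160)&(yy<272))
    gr=(H>50)&(H<90)&(S>100)&win
    pts=np.argwhere(gr)[:,::-1];G=np.array([ray(n,*p,.012,C)[:2] for p in pts],np.float32)*1000
    r=cv2.minAreaRect(G);print(' jig',r,cv2.boxPoints(r).round(0).tolist())
if __name__=='__main__': measure()
E
python3 m.py
python3 - <<'E'
from h import *
a=np.load('top.npy')[160:260,180:420];b=np.load('side.npy')[140:360,230:390]
i=cv2.resize(a,None,fx=3,fy=3,interpolation=3);j=cv2.resize(b,None,fx=3.3,fy=3.3,interpolation=3)[:,:]
cv2.imwrite('pics/c1.png',i[...,::-1])
E
```

```text
top balls [(np.int32(35), array([203.7, 187.4])), (np.int32(38), array([236.6, 190.8])), (np.int32(37), array([189.5, 217.1])), (np.int32(37), array([242.8, 222.7])), (np.int32(41), array([213.9, 239.4]))]
 wheel [0.54536364 0.18442445] [-114.58947359  -42.82984733   29.71205993  101.33076142  173.92657274] [0.07105534 0.07113028 0.0710683  0.07101255 0.07112057]Traceback (most recent call last):
  File "m.py", line 25, in <module>
    if __name__=='__main__': measure()
                             ~~~~~~~^^
  File "m.py", line 18, in measure
    a,c,m=max(comps(yel),key=lambda q:q[0]);r=cv2.minAreaRect(np.argwhere(m)[:,::-1].astype(np.float32))
          ~~~^^^^^^^^^^^^^^^^^^^^^^^^^^^^^^
ValueError: max() iterable argument is empty
```

View pics/c1.png

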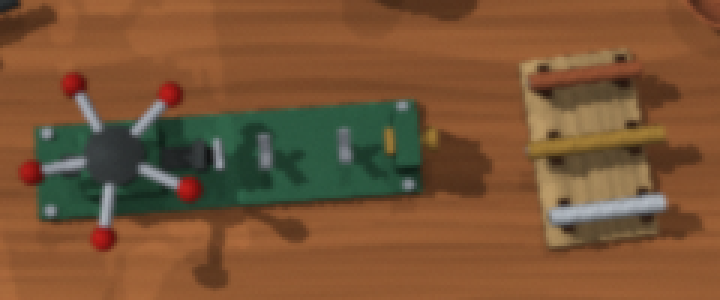

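The crop confirms it: the yellow coil spans (530,150) to (664,133), between the copper coil above and the silver one below. The saddles are at (264,151) and (344,145), and the pusher face is at (218,154). Next I'll loosen the colour threshold.

```bash
python3 - <<'E'
from h import *
for n,u,v in(('top',379,207),('top',395,205),('top',379,213),('side',305,312),('side',300,340)):
    print(n,cv2.cvtColor(np.load(n+'.npy'),cv2.COLOR_RGB2HSV)[v,u-2:u+3].tolist())
E
sed -i 's/yel=.*/yel=(H>19)\&(H<30)\&(S>165)\&win/' m.py; python3 m.py
python3 - <<'E'
from h import *
# saddle pixels in crop
for u,v in((264,151),(344,145),(218,154)):
    print(ray('top',180+u/3,160+v/3,.05))
E
```

```text
top [[19, 166, 157], [19, 169, 151], [19, 166, 149], [19, 168, 144], [19, 168, 147]]
top [[19, 168, 155], [19, 167, 151], [19, 167, 148], [19, 167, 142], [19, 168, 143]]
top [[18, 117, 96], [17, 117, 94], [17, 117, 94], [18, 114, 92], [18, 116, 88]]
side [[20, 190, 173], [20, 192, 178], [21, 189, 181], [20, 192, 193], [20, 194, 172]]
side [[18, 120, 176], [17, 118, 99], [17, 123, 112], [18, 122, 115], [17, 121, 116]]
top balls [(np.int32(35), array([203.7, 187.4])), (np.int32(38), array([236.6, 190.8])), (np.int32(37), array([189.5, 217.1])), (np.int32(37), array([242.8, 222.7])), (np.int32(41), array([213.9, 239.4]))]
 wheel [0.54536364 0.18442445] [-114.58947359  -42.82984733   29.71205993  101.33076142  173.92657274] [0.07105534 0.07113028 0.0710683  0.07101255 0.07112057]
 coil 11 ((387.5945739746094, 205.5675811767578), (2.3015859127044678, 7.233555316925049), 80.53767395019531) [ 0.56208725 -0.25567729  0.042     ] -81.03267334947262 0.019089881563074083
 jig ((549.9512939453125, 91.56674194335938), (80.81156921386719, 338.8431091308594), 3.687582492828369) [[499.0, 258.0], [52
[... 177 characters left out ...]
.int32(46), array([306.2, 182.1])), (np.int32(51), array([275.6, 187.9]))]
 wheel [0.54425576 0.18771733] [-114.32612592  -43.24912039   29.08013615  102.66476807  175.12229875] [0.07166355 0.07038367 0.07017736 0.07099312 0.07125566]
 coil 344 ((305.1470642089844, 315.5882263183594), (51.175018310546875, 7.276068687438965), 75.96376037597656) [ 0.55861546 -0.22935519  0.042     ] -83.06779564052157 0.12517937394091086
 jig ((549.65771484375, 90.11377716064453), (84.20140075683594, 345.95416259765625), 3.8895132541656494) [[496.0, 260.0], [519.0, -85.0], [603.0, -80.0], [580.0, 266.0]]
[0.55137774 0.05802279 0.05      ]
[ 0.55597413 -0.01148412  0.05      ]
[0.54913114 0.09795395 0.05      ]
```

Call:
{"name": "drive_tool", "arguments": {"moves": [{"dx": 0.146,"dy": -0.341,"wz": -0.0147},{"dx": 0.146,"dy": -0.341,"wz": -0.0147},{"dx": 0.146,"dy": -0.341,"wz": -0.0147},{"dx": 0.146,"dy": -0.341,"wz": -0.0147},{"dx": 0.146,"dy": -0.341,"wz": -0.0147},{"dx": 0.146,"dy": -0.341,"wz": -0.0147},{"dx": 0.146,"dy": -0.341,"wz": -0.0147},{"dx": 0.146,"dy": -0.341,"wz": -0.0147},{"dx": 0.146,"dy": -0.341,"wz": -0.0147},{"dx": 0.146,"dy": -0.341,"wz": -0.0147},{"dx": 0.146,"dy": -0.341,"wz": -0.0147},{"dx": 0.146,"dy": -0.341,"wz": -0.0147}], "claw": 50, "force": 40}}

```text
schema error: expected keys dx, dy, dz, wx, wy, wz
```

Call:
{"name": "drive_tool", "arguments": {"moves": [{"dx": 0.146,"dy": -0.341,"dz": -0.04,"wz": -0.0147},{"dx": 0.146,"dy": -0.341,"dz": -0.04,"wz": -0.0147},{"dx": 0.146,"dy": -0.341,"dz": -0.04,"wz": -0.0147},{"dx": 0.146,"dy": -0.341,"dz": -0.04,"wz": -0.0147},{"dx": 0.146,"dy": -0.341,"dz": -0.04,"wz": -0.0147},{"dx": 0.146,"dy": -0.341,"dz": -0.04,"wz": -0.0147},{"dx": 0.146,"dy": -0.341,"dz": -0.04,"wz": -0.0147},{"dx": 0.146,"dy": -0.341,"dz": -0.04,"wz": -0.0147},{"dx": 0.146,"dy": -0.341,"dz": -0.04,"wz": -0.0147},{"dx": 0.146,"dy": -0.341,"dz": -0.04,"wz": -0.0147},{"dx": 0.146,"dy": -0.341,"dz": -0.04,"wz": -0.0147},{"dx": 0.146,"dy": -0.341,"dz": -0.04,"wz": -0.0147}]}}

```text
schema error: expected keys dx, dy, dz, wx, wy, wz
```

Run:
```python
from h import *
s=sensors.state();print(s['time_s'],s['position'],s['orientation'],s['force'],s['gripper_width'])
a=vision.get_image('wrist');C=cal('wrist');np.save('w.npy',a);np.savez('wc.npz',*C);print(-C[1].T@C[2],proj('wrist',[.5586,-.2294,.04],C))
cv2.imwrite('pics/w1.png',a[...,::-1])
```

```text
0.1 [0.20864107 0.58858163 0.25216518] [-5.32635931e-01 -3.09552680e+00  2.88914151e-03] [-0.18152197  0.28015603 -0.20218441] 0.08581188636127578
[0.13675043 0.61536138 0.37265223] [-152.27188207  566.42882415]
```

View pics/w1.png

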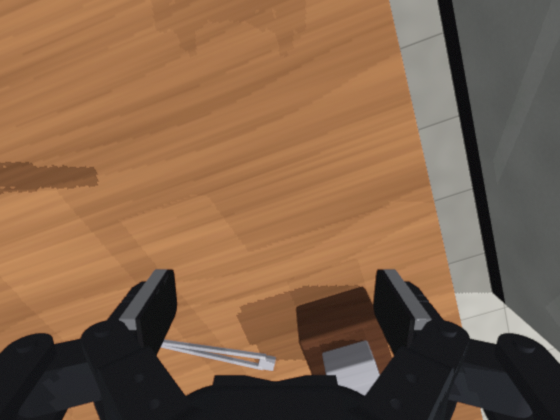

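The moves were refused because every row needs all six keys. The picture shows the wrist still at the start, with the fingers at (160,290) and (395,290).

Call:
{"name": "drive_tool", "arguments": {"moves": [{"dx": 0.146,"dy": -0.341,"dz": 0,"wx": 0,"wy": 0,"wz": -0.0147},{"dx": 0.146,"dy": -0.341,"dz": 0,"wx": 0,"wy": 0,"wz": -0.0147},{"dx": 0.146,"dy": -0.341,"dz": 0,"wx": 0,"wy": 0,"wz": -0.0147},{"dx": 0.146,"dy": -0.341,"dz": 0,"wx": 0,"wy": 0,"wz": -0.0147},{"dx": 0.146,"dy": -0.341,"dz": 0,"wx": 0,"wy": 0,"wz": -0.0147},{"dx": 0.146,"dy": -0.341,"dz": 0,"wx": 0,"wy": 0,"wz": -0.0147},{"dx": 0.146,"dy": -0.341,"dz": 0,"wx": 0,"wy": 0,"wz": -0.0147},{"dx": 0.146,"dy": -0.341,"dz": 0,"wx": 0,"wy": 0,"wz": -0.0147},{"dx": 0.146,"dy": -0.341,"dz": 0,"wx": 0,"wy": 0,"wz": -0.0147},{"dx": 0.146,"dy": -0.341,"dz": 0,"wx": 0,"wy": 0,"wz": -0.0147},{"dx": 0.146,"dy": -0.341,"dz": 0,"wx": 0,"wy": 0,"wz": -0.0147},{"dx": 0.146,"dy": -0.341,"dz": 0,"wx": 0,"wy": 0,"wz": -0.0147}], "claw": 50, "force": 40}}

```text
time_s: 1.35
position: [0.3842, 0.1784, 0.2531]
orientation: [1.362, 2.831, 0.0]
force: [1.4, 0.2, -0.1]
gripper_width: 0.0499
grip_force: 0.0
```

Call:
{"name": "drive_tool", "arguments": {"moves": [{"dx": 0.146,"dy": -0.341,"dz": -0.04,"wx": 0,"wy": 0,"wz": -0.0147},{"dx": 0.146,"dy": -0.341,"dz": -0.04,"wx": 0,"wy": 0,"wz": -0.0147},{"dx": 0.146,"dy": -0.341,"dz": -0.04,"wx": 0,"wy": 0,"wz": -0.0147},{"dx": 0.146,"dy": -0.341,"dz": -0.04,"wx": 0,"wy": 0,"wz": -0.0147},{"dx": 0.146,"dy": -0.341,"dz": -0.04,"wx": 0,"wy": 0,"wz": -0.0147},{"dx": 0.146,"dy": -0.341,"dz": -0.04,"wx": 0,"wy": 0,"wz": -0.0147},{"dx": 0.146,"dy": -0.341,"dz": -0.04,"wx": 0,"wy": 0,"wz": -0.0147},{"dx": 0.146,"dy": -0.341,"dz": -0.04,"wx": 0,"wy": 0,"wz": -0.0147},{"dx": 0.146,"dy": -0.341,"dz": -0.04,"wx": 0,"wy": 0,"wz": -0.0147},{"dx": 0.146,"dy": -0.341,"dz": -0.04,"wx": 0,"wy": 0,"wz": -0.0147},{"dx": 0.146,"dy": -0.341,"dz": -0.04,"wx": 0,"wy": 0,"wz": -0.0147},{"dx": 0.146,"dy": -0.341,"dz": -0.04,"wx": 0,"wy": 0,"wz": -0.0147}]}}

```text
time_s: 2.55
position: [0.5595, -0.2308, 0.2046]
orientation: [-2.084, -2.35, 0.0]
force: [0.6, 1.2, 0.1]
gripper_width: 0.05
grip_force: 0.0
```

Run:
```python
from h import *
s=sensors.state();print(s['time_s'],s['position'],s['orientation'],s['force'],s['gripper_width'])
C=cal('wrist');a=vision.get_image('wrist');np.save('w.npy',a);np.savez('wc.npz',*C);print(-C[1].T@C[2],proj('wrist',[.5586,-.2294,.04],C))
cv2.imwrite('pics/w2.png',a[...,::-1])
```

```text
2.55 [ 0.5594879  -0.23077721  0.20462029] [-2.08441572e+00 -2.34951326e+00  2.46487237e-05] [0.55176769 1.17393122 0.10578092] 0.05001510230367973
[ 0.55030947 -0.15407555  0.32497773] [274.04051273 193.75030876]
```

View pics/w2.png

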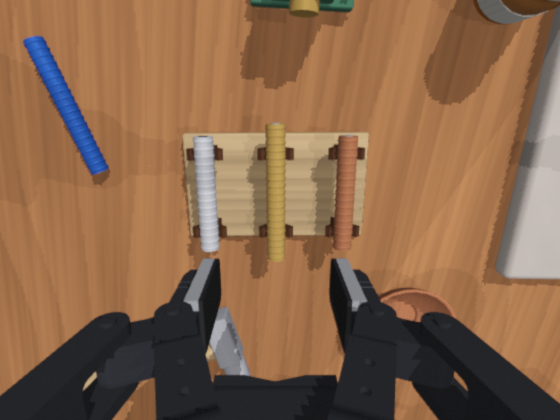

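The wrist view shows the brass coil from (275,124) to (276,261), between the silver coil at (206,193) and the copper coil at (345,192). This fits the estimate, so I'll compute the final offset.

Run:
```python
from h import *
a=np.load('w.npy');z=np.load('wc.npz');C=tuple(z[k] for k in z.files)
h=cv2.cvtColor(a,cv2.COLOR_RGB2HSV).astype(int);m=(h[...,0]>19)&(h[...,0]<30)&(h[...,1]>165);m[:, :255]=0;m[:,300:]=0;m[:110]=0;m[275:]=0
n,l,s,c=cv2.connectedComponentsWithStats(m.astype(np.uint8));i=1+s[1:,4].argmax();print(s[i])
r,cc=np.nonzero(l==i);p=np.polyfit(r,cc,1);r0,r1=r.min(),r.max()
A,B=[ray('w',np.polyval(p,q),q,.044,C) for q in(r0,r1+1)];print(A,B,(A+B)/2,np.linalg.norm(A-B),np.degrees(np.arctan2(*(A-B)[1::-1])))
print(sensors.state()['position'])
```

```text
Traceback (most recent call last):
ValueError: attempt to get argmax of an empty sequence
```

Run:
```python
from h import *
z=np.load('wc.npz');C=tuple(z[k] for k in z.files)
h=cv2.cvtColor(np.load('w.npy'),cv2.COLOR_RGB2HSV);print(h[190,262:292].tolist())
A,B=[ray('w',u,q,.044,C) for u,q in((275.2,124),(276.2,261))];print(A,B,(A+B)/2,np.linalg.norm(A-B),np.degrees(np.arctan2(*(A-B)[1::-1])))
```

```text
[[18, 95, 131], [18, 95, 131], [17, 97, 131], [17, 100, 127], [18, 121, 116], [19, 146, 117], [19, 149, 132], [20, 147, 147], [20, 144, 158], [20, 143, 166], [20, 141, 172], [21, 142, 176], [21, 140, 180], [20, 139, 184], [21, 137, 188], [21, 138, 191], [21, 138, 191], [21, 138, 190], [21, 140, 188], [21, 141, 185], [21, 140, 180], [20, 142, 172], [20, 138, 159], [18, 104, 172], [18, 89, 183], [18, 87, 187], [18, 87, 187], [18, 87, 187], [18, 87, 187], [18, 87, 187]]
[ 0.55252314 -0.17065225  0.044     ] [ 0.56795207 -0.29095638  0.044     ] [ 0.5602376  -0.23080432  0.044     ] 0.12128946900089621 97.30825584498746
```

Call:
{"name": "drive_tool", "arguments": {"moves": [{"dx": 0.007,"dy": 0,"dz": -0.18,"wx": 0,"wy": 0,"wz": 0.0025},{"dx": 0,"dy": 0,"dz": -0.18,"wx": 0,"wy": 0,"wz": 0},{"dx": 0,"dy": 0,"dz": -0.18,"wx": 0,"wy": 0,"wz": 0},{"dx": 0,"dy": 0,"dz": -0.18,"wx": 0,"wy": 0,"wz": 0},{"dx": 0,"dy": 0,"dz": -0.18,"wx": 0,"wy": 0,"wz": 0},{"dx": 0,"dy": 0,"dz": -0.18,"wx": 0,"wy": 0,"wz": 0},{"dx": 0,"dy": 0,"dz": -0.18,"wx": 0,"wy": 0,"wz": 0},{"dx": 0,"dy": 0,"dz": -0.18,"wx": 0,"wy": 0,"wz": 0},{"dx": 0,"dy": 0,"dz": -0.1,"wx": 0,"wy": 0,"wz": 0},{"dx": 0,"dy": 0,"dz": -0.076,"wx": 0,"wy": 0,"wz": 0},{"dx": 0,"dy": 0,"dz": 0,"wx": 0,"wy": 0,"wz": 0}]}}

```text
time_s: 3.7
position: [0.5594, -0.229, 0.0427]
orientation: [-2.072, -2.359, 0.001]
force: [0.6, 0.2, -0.6]
gripper_width: 0.0503
grip_force: 0.0
```

Call:
{"name": "drive_tool", "arguments": {"moves": [{"dx": 0,"dy": 0,"dz": 0,"wx": 0,"wy": 0,"wz": 0},{"dx": 0,"dy": 0,"dz": 0,"wx": 0,"wy": 0,"wz": 0},{"dx": 0,"dy": 0,"dz": 0,"wx": 0,"wy": 0,"wz": 0},{"dx": 0,"dy": 0,"dz": 0,"wx": 0,"wy": 0,"wz": 0},{"dx": 0,"dy": 0,"dz": 0,"wx": 0,"wy": 0,"wz": 0},{"dx": 0,"dy": 0,"dz": 0,"wx": 0,"wy": 0,"wz": 0}], "claw": 5, "force": 40}}

```text
time_s: 4.3
position: [0.56, -0.2298, 0.0449]
orientation: [2.073, 2.36, -0.001]
force: [-4.7, -0.1, 5.4]
gripper_width: 0.0146
grip_force: 39.1
```

Call:
{"name": "drive_tool", "arguments": {"moves": [{"dx": 0,"dy": 0,"dz": 0.05,"wx": 0,"wy": 0,"wz": 0},{"dx": 0,"dy": 0,"dz": 0.1,"wx": 0,"wy": 0,"wz": 0},{"dx": 0,"dy": 0,"dz": 0.15,"wx": 0,"wy": 0,"wz": 0},{"dx": 0,"dy": 0,"dz": 0.15,"wx": 0,"wy": 0,"wz": 0},{"dx": 0,"dy": 0,"dz": 0.15,"wx": 0,"wy": 0,"wz": 0},{"dx": 0,"dy": 0,"dz": 0.15,"wx": 0,"wy": 0,"wz": 0},{"dx": 0,"dy": 0,"dz": 0.15,"wx": 0,"wy": 0,"wz": 0},{"dx": 0,"dy": 0,"dz": 0.1,"wx": 0,"wy": 0,"wz": 0},{"dx": 0,"dy": 0,"dz": 0,"wx": 0,"wy": 0,"wz": 0}]}}

```text
time_s: 5.2
position: [0.5611, -0.23, 0.1463]
orientation: [2.071, 2.358, 0.001]
force: [0.5, -0.2, -1.6]
gripper_width: 0.0145
grip_force: 39.0
```

Run:
```python
from h import *
s=sensors.state();print(s['position'],s['force'],s['ft_torque'],s['gripper_width'],s['grip_force'])
C=cal('wrist');a=vision.get_image('wrist');np.savez('wc.npz',*C);np.save('w.npy',a)
cv2.imwrite('pics/w3.png',a[...,::-1])
```

```text
[ 0.56109205 -0.22998537  0.14625612] [ 0.48580371 -0.1568185  -1.60259585] [ 0.04235032  0.00780226 -0.00588725] 0.014522447726211078 39.00735139846802
```

View pics/w3.png

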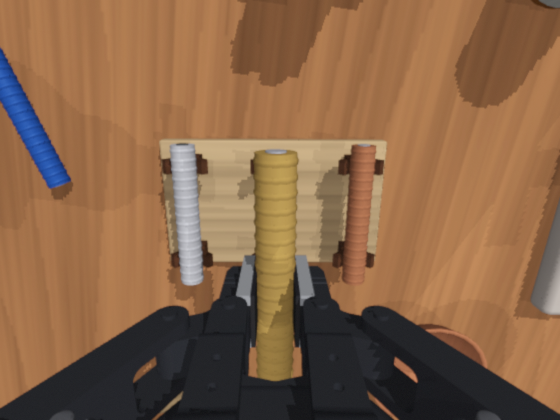

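The coil is held straight and level between the pads. Its near end is at (277,155), and the silver and copper coils are undisturbed at (188,215) and (358,215). Next I'll carry it over the cradle and check the saddles from there.

Call:
{"name": "drive_tool", "arguments": {"moves": [{"dx": -0.006,"dy": 0.16,"dz": 0,"wx": 0,"wy": 0,"wz": -0.0024},{"dx": -0.006,"dy": 0.3,"dz": 0,"wx": 0,"wy": 0,"wz": -0.0024},{"dx": -0.006,"dy": 0.35,"dz": 0,"wx": 0,"wy": 0,"wz": -0.0024},{"dx": -0.006,"dy": 0.35,"dz": 0,"wx": 0,"wy": 0,"wz": -0.0024},{"dx": -0.006,"dy": 0.35,"dz": 0,"wx": 0,"wy": 0,"wz": -0.0024},{"dx": -0.006,"dy": 0.35,"dz": 0,"wx": 0,"wy": 0,"wz": -0.0024},{"dx": -0.006,"dy": 0.35,"dz": 0,"wx": 0,"wy": 0,"wz": -0.0024},{"dx": -0.006,"dy": 0.25,"dz": 0,"wx": 0,"wy": 0,"wz": -0.0026},{"dx": 0,"dy": 0.1,"dz": 0,"wx": 0,"wy": 0,"wz": 0},{"dx": 0,"dy": 0,"dz": 0,"wx": 0,"wy": 0,"wz": 0},{"dx": 0,"dy": 0,"dz": 0,"wx": 0,"wy": 0,"wz": 0}]}}

```text
time_s: 6.35
position: [0.5551, 0.0259, 0.1432]
orientation: [-2.144, -2.296, 0.001]
force: [-0.5, -0.4, -1.2]
gripper_width: 0.0146
grip_force: 39.0
```

Run:
```python
from h import *
s=sensors.state();p=s['position'];o=s['orientation'];R=cv2.Rodrigues(o)[0];print(p,np.degrees(np.arctan2(R[1,1],R[0,1])),R[:,2],s['force'])
C=cal('wrist');a=vision.get_image('wrist');np.savez('wc.npz',*C);np.save('w.npy',a)
cv2.imwrite('pics/w4.png',a[...,::-1])
yd=np.array([-.066,.998,0]);c=np.array([.5553,.0258,.057])
for k in(.035,-.035,.068):print(k,proj('w',c+k*yd,C))
```

```text
[0.55506286 0.0258873  0.1432379 ] 3.9182612874128617 [-7.69101967e-04 -5.75134792e-04 -9.99999539e-01] [-0.47725003 -0.35901495 -1.17741279]
0.035 [275.53773009 173.92837658]
-0.035 [275.20451739 275.44808335]
0.068 [275.71898739 118.70482819]
```

View pics/w4.png

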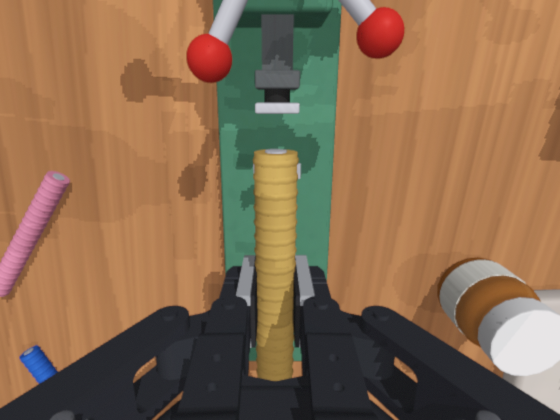

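The pusher face is at (277,107) and the saddle edge at (300,170), so the coil at u≈276 is centred sideways. It sits about 2–3 mm short along the jig, so I'll shift it and lower.

Call:
{"name": "drive_tool", "arguments": {"moves": [{"dx": 0.002,"dy": 0.025,"dz": -0.1,"wx": 0,"wy": 0,"wz": 0},{"dx": 0,"dy": 0,"dz": -0.16,"wx": 0,"wy": 0,"wz": 0},{"dx": 0,"dy": 0,"dz": -0.16,"wx": 0,"wy": 0,"wz": 0},{"dx": 0,"dy": 0,"dz": -0.16,"wx": 0,"wy": 0,"wz": 0},{"dx": 0,"dy": 0,"dz": -0.12,"wx": 0,"wy": 0,"wz": 0},{"dx": 0,"dy": 0,"dz": -0.08,"wx": 0,"wy": 0,"wz": 0},{"dx": 0,"dy": 0,"dz": -0.05,"wx": 0,"wy": 0,"wz": 0},{"dx": 0,"dy": 0,"dz": 0,"wx": 0,"wy": 0,"wz": 0},{"dx": 0,"dy": 0,"dz": 0,"wx": 0,"wy": 0,"wz": 0}]}}

```text
time_s: 7.3
position: [0.5559, 0.0291, 0.0612]
orientation: [2.143, 2.296, 0.001]
force: [0.1, 0.7, -0.9]
gripper_width: 0.0144
grip_force: 39.0
```

Call:
{"name": "drive_tool", "arguments": {"moves": [{"dx": 0,"dy": 0,"dz": -0.03,"wx": 0,"wy": 0,"wz": 0},{"dx": 0,"dy": 0,"dz": -0.02,"wx": 0,"wy": 0,"wz": 0},{"dx": 0,"dy": 0,"dz": -0.02,"wx": 0,"wy": 0,"wz": 0},{"dx": 0,"dy": 0,"dz": 0,"wx": 0,"wy": 0,"wz": 0}]}}

```text
time_s: 7.7
position: [0.5552, 0.0292, 0.0534]
orientation: [-2.144, -2.296, 0.0]
force: [-0.6, 0.4, -0.6]
gripper_width: 0.0145
grip_force: 39.0
```

Call:
{"name": "drive_tool", "arguments": {"moves": [{"dx": 0,"dy": 0,"dz": -0.02,"wx": 0,"wy": 0,"wz": 0},{"dx": 0,"dy": 0,"dz": 0,"wx": 0,"wy": 0,"wz": 0}]}}

```text
time_s: 7.9
position: [0.5552, 0.0291, 0.0514]
orientation: [-2.144, -2.296, 0.0]
force: [0.2, -0.6, -1.3]
gripper_width: 0.0149
grip_force: 39.0
```

Call:
{"name": "drive_tool", "arguments": {"moves": [{"dx": 0,"dy": 0,"dz": -0.015,"wx": 0,"wy": 0,"wz": 0},{"dx": 0,"dy": 0,"dz": 0,"wx": 0,"wy": 0,"wz": 0}]}}

```text
time_s: 8.1
position: [0.5556, 0.0291, 0.0503]
orientation: [2.144, 2.296, 0.0]
force: [-0.8, 0.4, -0.8]
gripper_width: 0.0146
grip_force: 39.1
```

Call:
{"name": "drive_tool", "arguments": {"moves": [{"dx": 0,"dy": 0,"dz": -0.015,"wx": 0,"wy": 0,"wz": 0},{"dx": 0,"dy": 0,"dz": 0,"wx": 0,"wy": 0,"wz": 0}]}}

```text
time_s: 8.3
position: [0.5559, 0.0291, 0.0499]
orientation: [2.144, 2.296, 0.0]
force: [-2.4, -0.5, 5.3]
gripper_width: 0.0142
grip_force: 39.8
```

Call:
{"name": "drive_tool", "arguments": {"moves": [{"dx": 0,"dy": 0,"dz": -0.01,"wx": 0,"wy": 0,"wz": 0},{"dx": 0,"dy": 0,"dz": 0,"wx": 0,"wy": 0,"wz": 0}]}}

```text
time_s: 8.5
position: [0.5559, 0.0291, 0.0498]
orientation: [-2.144, -2.296, 0.0]
force: [-6.1, 0.3, 11.2]
gripper_width: 0.0141
grip_force: 40.3
```

Contact at the expected height, so the coil is seated. Releasing and rising.

Call:
{"name": "drive_tool", "arguments": {"moves": [{"dx": 0,"dy": 0,"dz": 0.01,"wx": 0,"wy": 0,"wz": 0},{"dx": 0,"dy": 0,"dz": 0,"wx": 0,"wy": 0,"wz": 0},{"dx": 0,"dy": 0,"dz": 0,"wx": 0,"wy": 0,"wz": 0},{"dx": 0,"dy": 0,"dz": 0,"wx": 0,"wy": 0,"wz": 0},{"dx": 0,"dy": 0,"dz": 0.05,"wx": 0,"wy": 0,"wz": 0},{"dx": 0,"dy": 0,"dz": 0.15,"wx": 0,"wy": 0,"wz": 0},{"dx": 0,"dy": 0,"dz": 0.2,"wx": 0,"wy": 0,"wz": 0},{"dx": 0,"dy": 0,"dz": 0.25,"wx": 0,"wy": 0,"wz": 0},{"dx": 0,"dy": 0,"dz": 0.25,"wx": 0,"wy": 0,"wz": 0},{"dx": 0,"dy": 0,"dz": 0.25,"wx": 0,"wy": 0,"wz": 0},{"dx": 0,"dy": 0,"dz": 0.1,"wx": 0,"wy": 0,"wz": 0},{"dx": 0,"dy": 0,"dz": 0,"wx": 0,"wy": 0,"wz": 0}], "claw": 45}}

```text
time_s: 9.7
position: [0.5568, 0.029, 0.1766]
orientation: [2.141, 2.293, 0.005]
force: [0.7, -0.0, -0.2]
gripper_width: 0.0448
grip_force: 0.0
```

Call:
{"name": "drive_tool", "arguments": {"moves": [{"dx": 0,"dy": -0.3,"dz": 0.1,"wx": 0,"wy": 0,"wz": 0},{"dx": 0,"dy": -0.3,"dz": 0.1,"wx": 0,"wy": 0,"wz": 0},{"dx": 0,"dy": -0.1,"dz": 0.1,"wx": 0,"wy": 0,"wz": 0},{"dx": 0,"dy": 0,"dz": 0,"wx": 0,"wy": 0,"wz": 0}]}}

```text
time_s: 10.1
position: [0.5558, -0.0418, 0.2043]
orientation: [2.146, 2.293, 0.001]
force: [0.1, 1.0, 0.4]
gripper_width: 0.0455
grip_force: 0.0
```

Run:
```python
from h import *
s=sensors.state();p=s['position'];print(p,s['force'])
C=cal('wrist');a=vision.get_image('wrist');np.savez('wc.npz',*C);np.save('w.npy',a)
cv2.imwrite('pics/w5.png',a[...,::-1])
h=cv2.cvtColor(a,cv2.COLOR_RGB2HSV).astype(int);m=((h[...,0]<5)|(h[...,0]>175))&(h[...,1]>190)&(h[...,2]>80)
n,l,st,c=cv2.connectedComponentsWithStats(m.astype(np.uint8))
for i in range(1,n):
    if st[i,4]>150: print(st[i],c[i],ray('w',*c[i],.085,C))
```

```text
[ 0.55575916 -0.04184107  0.20430667] [0.06215042 1.02331615 0.39228534]
```

View pics/w5.png

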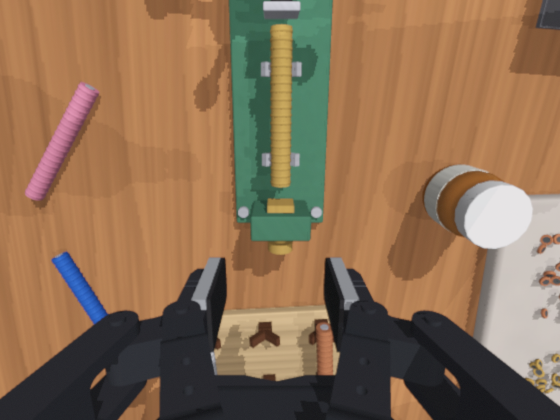

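The coil lies in both saddles, at rows 69 and 159, and spans rows 26–187. The stop face is at row ~199 and the pusher's face at row ~15, so both gaps are open. I'll compute the gaps and go to the wheel.

Run:
```python
from h import *
z=np.load('wc.npz');C=tuple(z[k] for k in z.files)
for nm,u,v,zz in(('coil+',281,26,.05),('coil-',281,187,.05),('stop',281,199,.052),('pusher top edge',281,17,.056),('s+',281,69,.053),('s-',281,159,.053)):
    print(nm,ray('w',u,v,zz,C))
```

```text
coil+ [0.55173332 0.08811054 0.05      ]
coil- [ 0.56036835 -0.03159548  0.05      ]
stop [ 0.56103547 -0.04136257  0.052     ]
pusher top edge [0.55129491 0.09263148 0.056     ]
s+ [0.55378049 0.05895261 0.053     ]
s- [ 0.55860041 -0.00786524  0.053     ]
```

Call:
{"name": "drive_tool", "arguments": {"moves": [{"dx": 0.027,"dy": 0.32,"dz": 0,"wx": 0,"wy": 0,"wz": 0.0346},{"dx": 0.027,"dy": 0.32,"dz": 0,"wx": 0,"wy": 0,"wz": 0.0346},{"dx": 0.027,"dy": 0.32,"dz": 0,"wx": 0,"wy": 0,"wz": 0.0346},{"dx": 0.027,"dy": 0.32,"dz": 0,"wx": 0,"wy": 0,"wz": 0.0346},{"dx": 0.027,"dy": 0.32,"dz": 0,"wx": 0,"wy": 0,"wz": 0.0346},{"dx": 0.027,"dy": 0.32,"dz": 0,"wx": 0,"wy": 0,"wz": 0.0346},{"dx": 0.027,"dy": 0.32,"dz": 0,"wx": 0,"wy": 0,"wz": 0.0346},{"dx": 0.027,"dy": 0.32,"dz": 0,"wx": 0,"wy": 0,"wz": 0.0346},{"dx": 0.027,"dy": 0.32,"dz": 0,"wx": 0,"wy": 0,"wz": 0.0346},{"dx": 0,"dy": 0,"dz": 0,"wx": 0,"wy": 0,"wz": 0},{"dx": 0,"dy": 0,"dz": 0,"wx": 0,"wy": 0,"wz": 0}], "claw": 0}}

```text
time_s: 11.25
position: [0.5786, 0.2484, 0.2023]
orientation: [-0.811, -3.033, 0.002]
force: [0.9, 0.8, -0.5]
gripper_width: 0.0002
grip_force: 0.0
```

Call:
{"name": "drive_tool", "arguments": {"moves": [{"dx": 0.01,"dy": -0.015,"dz": -0.25,"wx": 0,"wy": 0,"wz": 0},{"dx": 0,"dy": 0,"dz": -0.25,"wx": 0,"wy": 0,"wz": 0},{"dx": 0,"dy": 0,"dz": -0.25,"wx": 0,"wy": 0,"wz": 0},{"dx": 0,"dy": 0,"dz": -0.2,"wx": 0,"wy": 0,"wz": 0},{"dx": 0,"dy": 0,"dz": -0.1,"wx": 0,"wy": 0,"wz": 0},{"dx": 0,"dy": 0,"dz": -0.07,"wx": 0,"wy": 0,"wz": 0},{"dx": 0,"dy": 0,"dz": 0,"wx": 0,"wy": 0,"wz": 0}]}}

```text
time_s: 11.95
position: [0.5803, 0.2452, 0.091]
orientation: [-0.814, -3.033, 0.001]
force: [0.1, -1.1, -1.1]
gripper_width: -0.0
grip_force: 0.0
```

```bash
cat > t.py <<'E'
import sys
from h import *
c=np.array([.545,.186])
s=sensors.state();p=s['position'];R=cv2.Rodrigues(s['orientation'])[0];f=s['force'];r=p[:2]-c
th=np.arctan2(r[1],r[0]);tt=np.array([np.sin(th),-np.cos(th)])
print('t',s['time_s'],p.round(4),'r',np.hypot(*r).round(4),'th',np.degrees(th).round(1),'yaw',np.degrees(np.arctan2(R[1,1],R[0,1])).round(1),'F',f.round(1),'T',(-(r[0]*f[1]-r[1]*f[0])).round(3))
# arc table: deltas from commanded angle a0 by step
if len(sys.argv)>2:
    a=np.radians(float(sys.argv[1]));st=np.radians(float(sys.argv[2]))
    for k in range(int(sys.argv[3])):
        a2=a-st;print(k,round(np.degrees(a2),1),((np.cos(a2)-np.cos(a))*.7).round(3),((np.sin(a2)-np.sin(a))*.7).round(3));a=a2
    print('wz',-st/np.pi)
E
python3 t.py 59.7 6 14
```

```text
t 11.95 [0.5803 0.2452 0.091 ] r 0.0689 th 59.2 yaw 59.9 F [ 0.1 -1.1 -1.1] T 0.042
0 53.7 0.061 -0.04
1 47.7 0.057 -0.046
2 41.7 0.052 -0.052
3 35.7 0.046 -0.057
4 29.7 0.04 -0.062
5 23.7 0.033 -0.065
6 17.7 0.026 -0.069
7 11.7 0.019 -0.071
8 5.7 0.011 -0.072
9 -0.3 0.003 -0.073
10 -6.3 -0.004 -0.073
11 -12.3 -0.012 -0.072
12 -18.3 -0.019 -0.071
13 -24.3 -0.027 -0.068
wz -0.03333333333333333
```

Call:
{"name": "drive_tool", "arguments": {"moves": [{"dx": 0.061,"dy": -0.04,"dz": 0,"wx": 0,"wy": 0,"wz": -0.0333},{"dx": 0.057,"dy": -0.046,"dz": 0,"wx": 0,"wy": 0,"wz": -0.0333},{"dx": 0.052,"dy": -0.052,"dz": 0,"wx": 0,"wy": 0,"wz": -0.0333},{"dx": 0.046,"dy": -0.057,"dz": 0,"wx": 0,"wy": 0,"wz": -0.0333}]}}

```text
time_s: 12.35
position: [0.6025, 0.2282, 0.0934]
orientation: [-1.432, -2.794, -0.007]
force: [-3.3, 7.3, 1.1]
gripper_width: -0.0001
grip_force: 3.8
```

```bash
python3 t.py
```

```text
t 12.35 [0.6025 0.2282 0.0934] r 0.0713 th 36.3 yaw 35.7 F [-3.3  7.3  1.1] T -0.557
```

Contact with a torque of 0.56 N m, so the wheel is turning. I'll continue the arc.

Call:
{"name": "drive_tool", "arguments": {"moves": [{"dx": 0.04,"dy": -0.062,"dz": 0,"wx": 0,"wy": 0,"wz": -0.0333},{"dx": 0.033,"dy": -0.065,"dz": 0,"wx": 0,"wy": 0,"wz": -0.0333},{"dx": 0.026,"dy": -0.069,"dz": 0,"wx": 0,"wy": 0,"wz": -0.0333},{"dx": 0.019,"dy": -0.071,"dz": 0,"wx": 0,"wy": 0,"wz": -0.0333},{"dx": 0.011,"dy": -0.072,"dz": 0,"wx": 0,"wy": 0,"wz": -0.0333},{"dx": 0.003,"dy": -0.073,"dz": 0,"wx": 0,"wy": 0,"wz": -0.0333},{"dx": -0.004,"dy": -0.073,"dz": 0,"wx": 0,"wy": 0,"wz": -0.0333},{"dx": -0.012,"dy": -0.072,"dz": 0,"wx": 0,"wy": 0,"wz": -0.0333},{"dx": 0,"dy": 0,"dz": 0,"wx": 0,"wy": 0,"wz": 0}]}}

```text
time_s: 13.25
position: [0.616, 0.1714, 0.0938]
orientation: [2.442, 1.974, 0.011]
force: [3.9, 3.4, -3.1]
gripper_width: 0.0001
grip_force: 2.2
```

```bash
sed -i "s/'T',(-(\(.*\))).round/'T',(\1).round/" t.py; python3 t.py
python3 - <<'E'
from h import *
np.save('top.npy',vision.get_image('top'));np.save('side.npy',vision.get_image('side'))
E
python3 m.py 2>&1 | grep -A1 balls
```

```text
t 13.25 [0.616  0.1714 0.0938] r 0.0725 th -11.7 yaw -12.1 F [ 3.9  3.4 -3.1] T 0.301
top balls [(np.int32(39), array([198.1, 191.8])), (np.int32(38), array([244.9, 216.2]))]
 wheel [0.56417517 0.17406053] [-118.05941578   61.94058422] [0.06751997 0.06751997]
```

Spoke one has turned about 1 rad. I'll back off, lift and go round to the next spoke, now near 41°.

Call:
{"name": "drive_tool", "arguments": {"moves": [{"dx": 0.01,"dy": 0.1,"dz": 0,"wx": 0,"wy": 0,"wz": 0},{"dx": 0,"dy": 0,"dz": 0.2,"wx": 0,"wy": 0,"wz": 0.04},{"dx": 0,"dy": 0,"dz": 0.25,"wx": 0,"wy": 0,"wz": 0.043},{"dx": -0.06,"dy": 0.08,"dz": 0.1,"wx": 0,"wy": 0,"wz": 0.043},{"dx": -0.06,"dy": 0.09,"dz": 0,"wx": 0,"wy": 0,"wz": 0.043},{"dx": -0.06,"dy": 0.09,"dz": 0,"wx": 0,"wy": 0,"wz": 0.043},{"dx": -0.06,"dy": 0.09,"dz": 0,"wx": 0,"wy": 0,"wz": 0.043},{"dx": -0.06,"dy": 0.09,"dz": 0,"wx": 0,"wy": 0,"wz": 0.043},{"dx": -0.06,"dy": 0.09,"dz": 0,"wx": 0,"wy": 0,"wz": 0.043},{"dx": -0.06,"dy": 0.09,"dz": 0,"wx": 0,"wy": 0,"wz": 0.043},{"dx": -0.06,"dy": 0.09,"dz": 0,"wx": 0,"wy": 0,"wz": 0.043},{"dx": 0,"dy": 0,"dz": 0,"wx": 0,"wy": 0,"wz": 0.04}]}}

```text
time_s: 14.55
position: [0.5663, 0.2528, 0.1475]
orientation: [0.478, 3.105, 0.0]
force: [0.6, 0.5, -0.2]
gripper_width: 0.0003
grip_force: 0.0
```

```bash
python3 t.py
python3 - <<'E'
from h import *
C=cal('wrist');a=vision.get_image('wrist');np.save('side.npy',vision.get_image('side'))
h=cv2.cvtColor(a,cv2.COLOR_RGB2HSV).astype(int);m=((h[...,0]<5)|(h[...,0]>175))&(h[...,1]>190)&(h[...,2]>80)
n,l,st,c=cv2.connectedComponentsWithStats(m.astype(np.uint8))
for i in range(1,n):
    if st[i,4]>150:
        p=ray('w',*c[i],.085,C);d=p[:2]-[.545,.186];print(st[i],p,np.hypot(*d),np.degrees(np.arctan2(d[1],d[0])))
E
python3 m.py 2>&1 | grep -A1 'side balls'
```

```text
t 14.55 [0.5663 0.2528 0.1475] r 0.0702 th 72.3 yaw 72.5 F [ 0.6  0.5 -0.2] T -0.031
[  56  110   46   41 1357] [0.47545731 0.17419454 0.085     ] 0.0705376088673472 -170.3654047706463
[ 215  139   39   39 1120] [0.51407734 0.24742301 0.085     ] 0.06876769835244718 116.72240595526561
[ 13 239  41  35 997] [0.53320155 0.1137703  0.085     ] 0.07318696810410233 -99.27711618131185
```

Call:
{"name": "drive_tool", "arguments": {"moves": [{"dx": 0,"dy": 0,"dz": -0.2,"wx": 0,"wy": 0,"wz": 0},{"dx": 0,"dy": 0,"dz": -0.2,"wx": 0,"wy": 0,"wz": 0},{"dx": 0,"dy": 0,"dz": -0.1,"wx": 0,"wy": 0,"wz": 0},{"dx": 0,"dy": 0,"dz": -0.06,"wx": 0,"wy": 0,"wz": 0},{"dx": 0,"dy": 0,"dz": 0,"wx": 0,"wy": 0,"wz": 0}]}}

```text
time_s: 15.15
position: [0.5666, 0.2513, 0.0901]
orientation: [-0.49, -3.102, 0.001]
force: [-0.2, -0.5, -0.3]
gripper_width: -0.0001
grip_force: 0.0
```

```bash
python3 t.py 72.3 6 11; python3 t.py 24.3 2 12
```

```text
t 15.15 [0.5666 0.2513 0.0901] r 0.0688 th 71.7 yaw 72.1 F [-0.2 -0.5 -0.3] T -0.0
0 66.3 0.069 -0.026
1 60.3 0.065 -0.033
2 54.3 0.062 -0.04
3 48.3 0.057 -0.046
4 42.3 0.052 -0.052
5 36.3 0.046 -0.057
6 30.3 0.04 -0.061
7 24.3 0.034 -0.065
8 18.3 0.027 -0.068
9 12.3 0.019 -0.071
10 6.3 0.012 -0.072
wz -0.03333333333333333
t 15.15 [0.5666 0.2513 0.0901] r 0.0688 th 71.7 yaw 72.1 F [-0.2 -0.5 -0.3] T -0.0
0 22.3 0.01 -0.022
1 20.3 0.009 -0.023
2 18.3 0.008 -0.023
3 16.3 0.007 -0.023
4 14.3 0.006 -0.024
5 12.3 0.006 -0.024
6 10.3 0.005 -0.024
7 8.3 0.004 -0.024
8 6.3 0.003 -0.024
9 4.3 0.002 -0.024
10 2.3 0.001 -0.024
11 0.3 0.001 -0.024
wz -0.011111111111111112
```

Call:
{"name": "drive_tool", "arguments": {"moves": [{"dx": 0.069,"dy": -0.026,"dz": 0,"wx": 0,"wy": 0,"wz": -0.0333},{"dx": 0.065,"dy": -0.033,"dz": 0,"wx": 0,"wy": 0,"wz": -0.0333},{"dx": 0.062,"dy": -0.04,"dz": 0,"wx": 0,"wy": 0,"wz": -0.0333},{"dx": 0.057,"dy": -0.046,"dz": 0,"wx": 0,"wy": 0,"wz": -0.0333}]}}

```text
time_s: 15.55
position: [0.5916, 0.2389, 0.0919]
orientation: [-1.129, -2.928, -0.005]
force: [-4.5, 6.0, 2.0]
gripper_width: 0.0002
grip_force: 3.9
```

```bash
python3 t.py
```

```text
t 15.55 [0.5916 0.2389 0.0919] r 0.0705 th 48.6 yaw 47.8 F [-4.5  6.   2. ] T 0.518
```

Call:
{"name": "drive_tool", "arguments": {"moves": [{"dx": 0.052,"dy": -0.052,"dz": 0,"wx": 0,"wy": 0,"wz": -0.0333},{"dx": 0.046,"dy": -0.057,"dz": 0,"wx": 0,"wy": 0,"wz": -0.0333},{"dx": 0.04,"dy": -0.061,"dz": 0,"wx": 0,"wy": 0,"wz": -0.0333}]}}

```text
time_s: 15.85
position: [0.6062, 0.2224, 0.092]
orientation: [-1.573, -2.717, -0.008]
force: [-2.0, 7.8, -0.0]
gripper_width: 0.0
grip_force: 3.9
```

```bash
python3 t.py
```

```text
t 15.85 [0.6062 0.2224 0.092 ] r 0.0712 th 30.7 yaw 29.9 F [-2.   7.8 -0. ] T 0.551
```

Call:
{"name": "drive_tool", "arguments": {"moves": [{"dx": 0.034,"dy": -0.065,"dz": 0,"wx": 0,"wy": 0,"wz": -0.0333},{"dx": 0.027,"dy": -0.068,"dz": 0,"wx": 0,"wy": 0,"wz": -0.0333}]}}

```text
time_s: 16.05
position: [0.6129, 0.2092, 0.0921]
orientation: [-1.848, -2.539, -0.01]
force: [0.3, 8.8, -2.2]
gripper_width: -0.0003
grip_force: 3.8
```

```bash
python3 t.py
```

```text
t 16.05 [0.6129 0.2092 0.0921] r 0.0718 th 18.9 yaw 17.9 F [ 0.3  8.8 -2.2] T 0.587
```

Call:
{"name": "drive_tool", "arguments": {"moves": [{"dx": 0.007,"dy": -0.023,"dz": 0,"wx": 0,"wy": 0,"wz": -0.0111},{"dx": 0.006,"dy": -0.024,"dz": 0,"wx": 0,"wy": 0,"wz": -0.0111},{"dx": 0.006,"dy": -0.024,"dz": 0,"wx": 0,"wy": 0,"wz": -0.0111}]}}

```text
time_s: 16.35
position: [0.6151, 0.202, 0.0922]
orientation: [-1.976, -2.442, -0.01]
force: [2.1, 7.8, -2.2]
gripper_width: -0.0004
grip_force: 3.6
```

```bash
python3 t.py
```

```text
t 16.35 [0.6151 0.202  0.0922] r 0.0719 th 12.8 yaw 12.0 F [ 2.1  7.8 -2.2] T 0.516
```

Call:
{"name": "drive_tool", "arguments": {"moves": [{"dx": 0.005,"dy": -0.024,"dz": 0,"wx": 0,"wy": 0,"wz": -0.0111},{"dx": 0.004,"dy": -0.024,"dz": 0,"wx": 0,"wy": 0,"wz": -0.0111},{"dx": 0.003,"dy": -0.024,"dz": 0,"wx": 0,"wy": 0,"wz": -0.0111}]}}

```text
time_s: 16.65
position: [0.6166, 0.1947, 0.0922]
orientation: [-2.101, -2.336, -0.011]
force: [3.3, 7.3, -3.9]
gripper_width: 0.0001
grip_force: 3.6
```

```bash
python3 t.py; python3 t.py 6.3 2 20
```

```text
t 16.65 [0.6166 0.1947 0.0922] r 0.0722 th 6.9 yaw 6.1 F [ 3.3  7.3 -3.9] T 0.494
t 16.65 [0.6166 0.1947 0.0922] r 0.0722 th 6.9 yaw 6.1 F [ 3.3  7.3 -3.9] T 0.494
0 4.3 0.002 -0.024
1 2.3 0.001 -0.024
2 0.3 0.001 -0.024
3 -1.7 -0.0 -0.024
4 -3.7 -0.001 -0.024
5 -5.7 -0.002 -0.024
6 -7.7 -0.003 -0.024
7 -9.7 -0.004 -0.024
8 -11.7 -0.005 -0.024
9 -13.7 -0.005 -0.024
10 -15.7 -0.006 -0.024
11 -17.7 -0.007 -0.023
12 -19.7 -0.008 -0.023
13 -21.7 -0.009 -0.023
14 -23.7 -0.009 -0.023
15 -25.7 -0.01 -0.022
16 -27.7 -0.011 -0.022
17 -29.7 -0.012 -0.021
18 -31.7 -0.012 -0.021
19 -33.7 -0.013 -0.021
wz -0.011111111111111112
```

Call:
{"name": "drive_tool", "arguments": {"moves": [{"dx": 0.002,"dy": -0.024,"dz": 0,"wx": 0,"wy": 0,"wz": -0.0111},{"dx": 0.001,"dy": -0.024,"dz": 0,"wx": 0,"wy": 0,"wz": -0.0111}]}}

```text
time_s: 16.85
position: [0.6171, 0.1898, 0.0923]
orientation: [2.181, 2.261, 0.011]
force: [4.1, 7.6, -3.0]
gripper_width: 0.0
grip_force: 3.6
```

```bash
python3 t.py
```

```text
t 16.85 [0.6171 0.1898 0.0923] r 0.0722 th 3.1 yaw 2.1 F [ 4.1  7.6 -3. ] T 0.533
```

```bash
sed -i "s/^print('t'/rc=r+.011*tt;print('Tc',(rc[0]*f[1]-rc[1]*f[0]).round(3));print('t'/" t.py; python3 t.py
```

```text
Tc 0.583
t 16.85 [0.6171 0.1898 0.0923] r 0.0722 th 3.1 yaw 2.1 F [ 4.1  7.6 -3. ] T 0.533
```

Call:
{"name": "drive_tool", "arguments": {"moves": [{"dx": 0.0,"dy": -0.024,"dz": 0,"wx": 0,"wy": 0,"wz": -0.0111},{"dx": 0.0,"dy": -0.024,"dz": 0,"wx": 0,"wy": 0,"wz": -0.0111}]}}

```text
time_s: 17.05
position: [0.6173, 0.1849, 0.0923]
orientation: [2.259, 2.183, 0.012]
force: [4.8, 6.8, -3.9]
gripper_width: -0.0002
grip_force: 3.6
```

```bash
python3 t.py
```

```text
Tc 0.547
t 17.05 [0.6173 0.1849 0.0923] r 0.0723 th -0.9 yaw -1.9 F [ 4.8  6.8 -3.9] T 0.495
```

Call:
{"name": "drive_tool", "arguments": {"moves": [{"dx": -0.002,"dy": -0.024,"dz": 0,"wx": 0,"wy": 0,"wz": -0.0111},{"dx": -0.003,"dy": -0.024,"dz": 0,"wx": 0,"wy": 0,"wz": -0.0111}]}}

```text
time_s: 17.25
position: [0.6169, 0.1801, 0.0924]
orientation: [2.333, 2.103, 0.012]
force: [4.4, 7.4, -3.8]
gripper_width: -0.0002
grip_force: 3.6
```

```bash
python3 t.py
```

```text
Tc 0.597
t 17.25 [0.6169 0.1801 0.0924] r 0.0722 th -4.7 yaw -5.9 F [ 4.4  7.4 -3.8] T 0.556
```

Call:
{"name": "drive_tool", "arguments": {"moves": [{"dx": -0.004,"dy": -0.024,"dz": 0,"wx": 0,"wy": 0,"wz": -0.0111},{"dx": -0.004,"dy": -0.024,"dz": 0,"wx": 0,"wy": 0,"wz": -0.0111}]}}

```text
time_s: 17.45
position: [0.6164, 0.1752, 0.0925]
orientation: [2.405, 2.02, 0.012]
force: [5.6, 5.9, -4.0]
gripper_width: -0.0001
grip_force: 3.7
```

```bash
python3 t.py
```

```text
Tc 0.534
t 17.45 [0.6164 0.1752 0.0925] r 0.0722 th -8.6 yaw -9.9 F [ 5.6  5.9 -4. ] T 0.483
```

Call:
{"name": "drive_tool", "arguments": {"moves": [{"dx": -0.005,"dy": -0.024,"dz": 0,"wx": 0,"wy": 0,"wz": -0.0111},{"dx": -0.006,"dy": -0.024,"dz": 0,"wx": 0,"wy": 0,"wz": -0.0111}]}}

```text
time_s: 17.65
position: [0.6155, 0.1702, 0.0926]
orientation: [2.474, 1.935, 0.013]
force: [5.7, 6.4, -4.0]
gripper_width: 0.0
grip_force: 3.7
```

```bash
python3 t.py
```

```text
Tc 0.589
t 17.65 [0.6155 0.1702 0.0926] r 0.0722 th -12.6 yaw -13.9 F [ 5.7  6.4 -4. ] T 0.543
```

Call:
{"name": "drive_tool", "arguments": {"moves": [{"dx": -0.006,"dy": -0.024,"dz": 0,"wx": 0,"wy": 0,"wz": -0.0111},{"dx": -0.007,"dy": -0.023,"dz": 0,"wx": 0,"wy": 0,"wz": -0.0111}]}}

```text
time_s: 17.85
position: [0.6143, 0.1655, 0.0926]
orientation: [2.54, 1.848, 0.013]
force: [6.1, 5.5, -3.8]
gripper_width: -0.0001
grip_force: 3.9
```

```bash
python3 t.py
```

```text
Tc 0.553
t 17.85 [0.6143 0.1655 0.0926] r 0.0723 th -16.5 yaw -17.9 F [ 6.1  5.5 -3.8] T 0.505
```

Call:
{"name": "drive_tool", "arguments": {"moves": [{"dx": -0.008,"dy": -0.023,"dz": 0,"wx": 0,"wy": 0,"wz": -0.0111},{"dx": -0.009,"dy": -0.023,"dz": 0,"wx": 0,"wy": 0,"wz": -0.0111}]}}

```text
time_s: 18.05
position: [0.613, 0.1609, 0.0927]
orientation: [2.603, 1.758, 0.015]
force: [7.9, 5.6, -5.9]
gripper_width: -0.0002
grip_force: 4.5
```

```bash
python3 t.py
```

```text
Tc 0.639
t 18.05 [0.613  0.1609 0.0927] r 0.0725 th -20.2 yaw -21.9 F [ 7.9  5.6 -5.9] T 0.579
```

Possible onset, so single small steps from here.

Call:
{"name": "drive_tool", "arguments": {"moves": [{"dx": -0.009,"dy": -0.023,"dz": 0,"wx": 0,"wy": 0,"wz": -0.0111}]}}

```text
time_s: 18.15
position: [0.6122, 0.1587, 0.0927]
orientation: [2.633, 1.712, 0.016]
force: [8.4, 7.8, -6.6]
gripper_width: -0.0003
grip_force: 4.8
```

```bash
python3 t.py
```

```text
Tc 0.805
t 18.15 [0.6122 0.1587 0.0927] r 0.0726 th -22.1 yaw -23.9 F [ 8.4  7.8 -6.6] T 0.752
```

Call:
{"name": "drive_tool", "arguments": {"moves": [{"dx": -0.01,"dy": -0.022,"dz": 0,"wx": 0,"wy": 0,"wz": -0.0111}]}}

```text
time_s: 18.25
position: [0.6114, 0.1565, 0.0927]
orientation: [2.662, 1.666, 0.017]
force: [8.9, 8.7, -6.6]
gripper_width: -0.0001
grip_force: 5.1
```

```bash
python3 t.py
```

```text
Tc 0.888
t 18.25 [0.6114 0.1565 0.0927] r 0.0726 th -24.0 yaw -25.9 F [ 8.9  8.7 -6.6] T 0.837
```

Clear rise. I'll hold and average several readings before deciding.

```bash
cat > avg.py <<'E'
from h import *
c=np.array([.545,.186]);F=[]
for k in range(8):
    vision.get_image('top');s=sensors.state();F.append(s['force'])
f=np.mean(F,0);p=s['position'];r=p[:2]-c;th=np.arctan2(r[1],r[0]);tt=np.array([np.sin(th),-np.cos(th)]);rc=r+.011*tt
print(s['time_s'],p.round(4),f.round(2),np.std(F,0).round(2),'Tc',rc[0]*f[1]-rc[1]*f[0],'Ft',-f[:2]@tt,'Fr',f[:2]@r/np.hypot(*r))
im=vision.get_image('wrist');cv2.imwrite('pics/w6.png',im[...,::-1])
E
python3 avg.py
```

```text
18.65 [0.6112 0.1563 0.0927] [ 8.09  5.94 -5.51] [0.67 0.3  0.35] Tc 0.6881480207377086 Ft 8.729242427854253 Fr 4.958908690949231
```

View pics/w6.png

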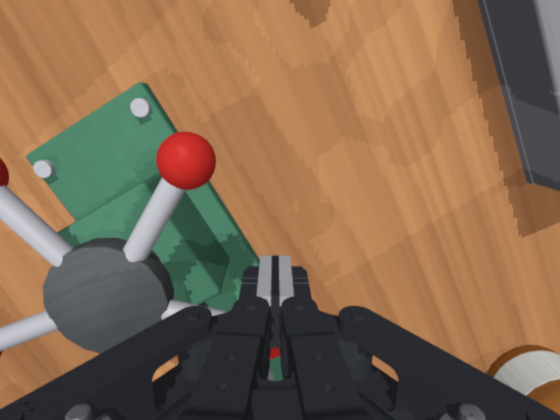

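The picture shows the gripper between spokes, with a ball behind it at (187,160), and no sign of slipping. While moving, the square push rose from 7.0 to about 11.6 N, but the static reading is relaxed. One tiny probe will settle it.

Call:
{"name": "drive_tool", "arguments": {"moves": [{"dx": -0.0025,"dy": -0.0055,"dz": 0,"wx": 0,"wy": 0,"wz": -0.0028}]}}

```text
time_s: 18.8
position: [0.6112, 0.156, 0.0927]
orientation: [2.669, 1.656, 0.017]
force: [8.6, 8.0, -5.7]
gripper_width: -0.0001
grip_force: 5.2
```

```bash
sed -i '/wrist/d' avg.py; python3 t.py; python3 avg.py
```

```text
Tc 0.838
t 18.8 [0.6112 0.156  0.0927] r 0.0726 th -24.4 yaw -26.4 F [ 8.6  8.  -5.7] T 0.787
19.2 [0.6112 0.156  0.0927] [ 8.64  6.82 -6.09] [0.62 0.46 0.68] Tc 0.7657266755990857 Ft 9.777745956117514 Fr 5.051538426267953
```

The static push now averages 9.8 N, against 11.6 N while moving. That puts the clamp at about 20–32 N, which is in range, so I'll stop here, back off and lift clear.

Call:
{"name": "drive_tool", "arguments": {"moves": [{"dx": 0.02,"dy": 0.05,"dz": 0,"wx": 0,"wy": 0,"wz": 0},{"dx": 0.04,"dy": 0.09,"dz": 0,"wx": 0,"wy": 0,"wz": 0},{"dx": 0,"dy": 0,"dz": 0.1,"wx": 0,"wy": 0,"wz": 0},{"dx": 0,"dy": 0,"dz": 0.25,"wx": 0,"wy": 0,"wz": 0},{"dx": 0,"dy": 0,"dz": 0.3,"wx": 0,"wy": 0,"wz": 0},{"dx": 0,"dy": 0,"dz": 0.3,"wx": 0,"wy": 0,"wz": 0},{"dx": -0.3,"dy": 0.2,"dz": 0.1,"wx": 0,"wy": 0,"wz": 0},{"dx": -0.3,"dy": 0.3,"dz": 0,"wx": 0,"wy": 0,"wz": 0},{"dx": -0.3,"dy": 0.3,"dz": 0,"wx": 0,"wy": 0,"wz": 0},{"dx": -0.3,"dy": 0.3,"dz": 0,"wx": 0,"wy": 0,"wz": 0},{"dx": -0.2,"dy": 0.3,"dz": 0,"wx": 0,"wy": 0,"wz": 0},{"dx": -0.1,"dy": 0.3,"dz": 0,"wx": 0,"wy": 0,"wz": 0}]}}

```text
time_s: 20.4
position: [0.4623, 0.3391, 0.197]
orientation: [2.668, 1.659, 0.001]
force: [-0.4, -0.1, 0.7]
gripper_width: -0.0
grip_force: 0.0
```

```bash
python3 - <<'E'
from h import *
np.save('top.npy',vision.get_image('top'));np.save('side.npy',vision.get_image('side'))
a=np.load('top.npy')[170:260,170:410];b=np.load('side.npy')[150:350,220:360]
i=cv2.resize(a,(780,292),interpolation=2);j=cv2.resize(b,(214,305),interpolation=2)
o=np.zeros((597,780,3),np.uint8);o[:292]=i;o[292:,:214]=j;o[292:,220:780]=cv2.resize(np.load('side.npy')[150:280,230:469],(560,305))
cv2.imwrite('pics/f.png',o[...,::-1])
E
python3 m.py 2>&1 | grep -A1 balls
```

```text
top balls [(np.int32(39), array([203.2, 187.9])), (np.int32(44), array([235.7, 190.1])), (np.int32(38), array([189.9, 218.2])), (np.int32(40), array([243.1, 221.8])), (np.int32(40), array([215. , 239.4]))]
 wheel [0.54527963 0.18428086] [-112.6567972   -40.37587112   31.30306822  103.73709592  176.0180184 ] [0.07075991 0.07090221 0.07083301 0.07073588 0.07085739]
```

View pics/f.png

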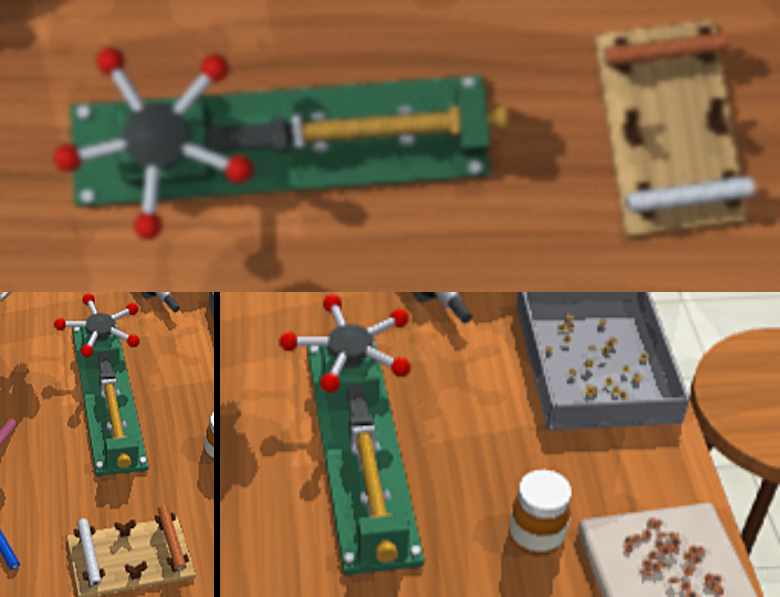

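The coil is seated, with the stop against its right end (455,122) and the pusher against its left (300,128). The wheel has turned about 2.48 rad, everything else is in place and the arm is clear. Handing in.

```bash
python3 -c "
from bench import order
print(order.hand_in())"
```

```text
the job is handed in; nothing more can be done
None
```

The brass coil lies in both jig saddles, clamped between pusher and end stop by pushing two spokes in turn. I stopped at a push of about 11.6 N, roughly 20–32 N on the coil by my estimate. The arm is clear and the job is handed in; no verdict was returned.

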